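# Move a pair of square sample bottles to the free hotplate

### The arm

A 7-joint arm with a two-finger parallel gripper is mounted at the origin on the work surface. World frame = base frame: x ahead of the robot, y to its left, z up, the work surface at z = 0. Lengths are in m, angles in rad, forces in N, time in s.
With the tool pointing down it reaches from about 0.4 to 0.85 m from the base axis. Payload 10.4 kg.
Tool frame: the origin (TCP) lies on the centre line of the jaws, within the pads' length; the fingertips stand r.tip_extent ahead of it and the grasp point (between the pads) lies 8 mm behind it (r.tip_extent is the distance from the TCP to the fingertips, in m); z points along the fingers, y is the direction in which the jaws open and shut (so a half turn about z gives the same grasp; the last joint's range is limited). The gripper opens to 87 mm and grips with 3 to 60 N. Pads are 19 mm wide; open, the fingers measure 117 mm over their backs; the gripper's body (75 mm by 190 mm) begins 51 mm behind the grasp point.
Start: joints at [1.202, 0.332, -0.065, 1.46, 0.022, 1.35, -0.088], TCP at [0.212, -0.588, 0.234] pointing down, gripper open.
Joint ranges: [-2.6, 2.6], [-0.5, 2.12], [-1.47, 1.34], [0.16, 2.42], [-1.27, 4.41], [0.06, 2.06], [-2.6, 2.6]. Speed limits (rad/s): [2.22, 2.22, 2.79, 2.79, 3.14, 3.14, 3.14].

### API

Orientations are given as a unit quaternion [x, y, z, w].
In Python, from bench import r gives the robot as it stands.
- The arm moves only by the shell command python3 -m jog 'ROWS' [FORCE]. ROWS is JSON, a list of rows, each a list of 7 numbers: the shift along the tool's x, y, z in cm, then the turn, a rotation vector about the tool's x, y, z in rad, then the opening, from -1 (shut) to 1 (fully open). In form: [[tx, ty, tz, wx, wy, wz, jaw], ...]. A call has 1 to 20 rows; each row shifts and turns the commanded pose from where the row before left it, along the tool's axes as they then stand; what a row does not reach is not made up. A row lasts 1/8 s, in which the tool goes at most 62.5 mm and 10.7 degrees, less where a joint would pass 70% of its speed; a pose out of reach is approached as far as the arm can. A call with a gripper value outside its range is refused whole. The fingers move at their own pace and stop on an object; FORCE is the grip in N (left out, the last holds). Time passes only in rows, so rows that do not move let the fingers close. It gives the time, the measured TCP pose, the force and the opening at its end, in the units of the state.
- r.read_state(): the state, without advancing time (a new reading comes with each control period).
- r.camera(name): name is "scene" or "top"; returns a dict with "frame" (480x640x3 uint8, red, green, blue), "fx", "fy", "cx", "cy" (pixels), "k1" (the pictures are not rectified: a ray, as slopes to the right and down, at radius r is drawn at 1 + k1 r^2 times it, then the intrinsics apply), "camera_from_world" (4x4, takes a point from world to camera coordinates). Camera axes: x right, y down, z forward; pixel columns grow to the right and rows downward; lengths in m; the calibration is good to about 2 mm. A picture is of the moment at which its call begins. There is no depth.
- r.close_job(): hands the job in, once; it reports no verdict.
Trained networks look in a picture, given as the dict that the camera call returned (one of the last four; its "shot" number tells which), for a name from the list of things; names that differ only in an ending like _2 or _b are one class to them, and where a whole thing is asked for, a point or a joint stands for the part that bears it (a point fixed in the world has none). Each returns a list of dicts, best first, with "score" (0 to 1); they miss things now and then, are a little off and sometimes report something else, mostly with a low value. They report only what shows in the picture. A call takes as long as a camera call. They do not tell look-alikes from the thing itself.
- r.search_frame(picture, thing): "rect" ([left, top, right, bottom] in pixels, round what is visible of it).
The state is a dict: "time": time; "joint_positions": joint angles; "joint_vel": joint speeds; "joint_torque": joint torques, N m; "ee_pos": TCP position; "eef_rot": TCP orientation; "ft_force": force on the tool from outside, world axes, zero at the start; "torque": the same for the moment, N m; "width": finger opening in m.
Only numpy, scipy, OpenCV 4.12 (cv2) and the standard library are available. Lean on these libraries where they do the work, as an engineer would, in place of code of your own. Each camera call takes 0.05 s, during which the arm holds its last target.

### The job

Two small square amber bottles stand side by side on the white tile. Pick both up together in one grasp and set them down as a pair, upright and still side by side, in the middle of the free hotplate, the one without a beaker; lower them onto the plate before letting go. Leave the beaker standing where it is.

Things in the scene. Friction and masses are not known exactly. Their poses are not given: they have to be found in the camera images.
- bottle_a_mid (a point): Small square amber glass bottle, round white cap: body 25 x 25 mm, 46 mm high, then the narrower cap (21 mm across), 64 mm in all, about 40 g. Point: its centre, 32 mm above its underside; z up, x and y square to its faces. It stands on a white tile, 12 mm thick, 170 x 200 mm, flat on the bench. Its +y face looks at the other small bottle, 2 mm away.
- bottle_b_mid (a point): The other small square bottle, the same. Point: its centre, 32 mm above its underside; z up. The two centres are 27 mm apart: the pair measures 52 x 25 mm. Not wanted: a larger square bottle (36 mm wide, 74 mm high) and two round vials (25 mm across, 64 mm high) of the same glass, on the half of the tile away from the robot.
- plate_free_top (a point): Free hotplate: centre of the top face of its flat round steel disc, 135 mm across, 95 mm above the bench; z up, x points from its knobs to its back, away from the robot. White housing 170 mm wide with a lower grey panel towards the robot. A second one just like it carries a beaker. The two hotplates and the tile stand in a row, in any order.
- beaker_mid (a point): A glass beaker, 68 mm across the rim and 90 mm high, standing on the other hotplate, which is not to be used. The point is on its axis, 45 mm above its underside; z up.
Things that resemble listed ones, but are neither listed nor needed, are in the scene too. Leave any turquoise look-alike of the part that bears bottle_a_mid alone. Leave any turquoise look-alike of the part that bears bottle_b_mid alone.

How it is judged:
By the outcome, as a careful person would: the job done as asked, in the order asked, and still so for the second after the job is handed in, with the robot touching nothing.
It also fails if it takes over 40 s, if anything falls off the work surface, if the arm or the gripper's body presses on something with over 40 N, if the wrist force passes 120 N, or if a joint passes its speed limit or range.

## Working session

There is one attempt and no reset: what is moved stays moved. The work goes in short steps, Python scripts to look and compute and a shell command to move; the robot and the scene stay as the last step left them, time stands still between calls to the robot, and variables do not carry over. Pictures are saved under pics/ and viewed, and the job is handed in when it is done.

```bash
ls; mkdir -p pics; cat > h.py <<'E'
import numpy as np, cv2
from bench import r
def shot(name,out=None):
    c=r.camera(name)
    if out: cv2.imwrite('pics/'+out,cv2.cvtColor(c['frame'],cv2.COLOR_RGB2BGR))
    return c
def ray(c,u,v):
    x=(u-c['cx'])/c['fx'];y=(v-c['cy'])/c['fy']
    a,b=x,y
    for _ in range(30):
        s=1+c['k1']*(a*a+b*b);a,b=x/s,y/s
    T=np.array(c['camera_from_world']);R=T[:3,:3];o=-R.T@T[:3,3]
    d=R.T@np.array([a,b,1]);return o,d/np.linalg.norm(d)
def onz(c,u,v,z):
    o,d=ray(c,u,v);return o+d*(z-o[2])/d[2]
def proj(c,p):
    T=np.array(c['camera_from_world']);q=T[:3,:3]@np.array(p)+T[:3,3]
    a,b=q[0]/q[2],q[1]/q[2];s=1+c['k1']*(a*a+b*b)
    return np.array([c['fx']*a*s+c['cx'],c['fy']*b*s+c['cy']])
def tri(c1,p1,c2,p2):
    o1,d1=ray(c1,*p1);o2,d2=ray(c2,*p2)
    A=np.array([d1,-d2]).T;t=np.linalg.lstsq(A,o2-o1,rcond=None)[0]
    a=o1+t[0]*d1;b=o2+t[1]*d2;return (a+b)/2,np.linalg.norm(a-b)
E
python3 - <<'E'
from h import *
s=r.read_state();print({k:np.round(v,3) for k,v in s.items()},r.tip_extent)
for n in('scene','top'):
    c=shot(n,n+'0.png');T=np.array(c['camera_from_world']);print(n,np.round(-T[:3,:3].T@T[:3,3],3),np.round(T[:3,:3],2).tolist(),c['fx'],c['k1'])
    for t in('bottle_a_mid','plate_free_top','beaker_mid'):
        print(t,[(np.round(d['rect']).tolist(),round(d['score'],2)) for d in r.search_frame(c,t)])
E
```

```text
pics
{'time': np.float64(0.0), 'joint_positions': array([ 1.202,  0.333, -0.065,  1.461,  0.022,  1.35 , -0.089]), 'joint_vel': array([ 0.001, -0.001, -0.002, -0.001, -0.   , -0.001, -0.001]), 'joint_torque': array([ 1.0000e-03, -6.2325e+01,  2.5000e-02, -3.8990e+01, -6.1000e-02,
        4.0000e-02,  0.0000e+00]), 'ee_pos': array([ 0.212, -0.588,  0.233]), 'eef_rot': array([ 0.985,  0.172, -0.   , -0.001]), 'ft_force': array([-0.529, -0.722, -0.157]), 'torque': array([0.075, 0.055, 0.024]), 'width': np.float64(0.087)} 0.011
scene [ 1.326 -0.025  0.726] [[0.12, 0.99, 0.02], [0.59, -0.06, -0.81], [-0.8, 0.11, -0.59]] 550.5004652645215 -0.05912328726530004
bottle_a_mid [([346.0, 217.0, 358.0, 247.0], 0.94), ([376.0, 239.0, 398.0, 270.0], 0.57)]
plate_free_top [([57.0, 250.0, 167.0, 366.0], 0.73)]
beaker_mid [([260.0, 232.0, 301.0, 296.0], 0.8)]
top [0.278 0.072 1.321] [[0.02, -1.0, -0.03], [-0.99, -0.02, -0.14], [0.14, 0.03, -0.99]] 530.2496287844648 -0.15645268495064496
bottle_a_mid []
plate_free_top [([438.0, 176.0, 519.0, 274.0], 0.66)]
beaker_mid [([345.0, 169.0, 372.0, 200.0], 0.64)]
```

View pics/scene0.png

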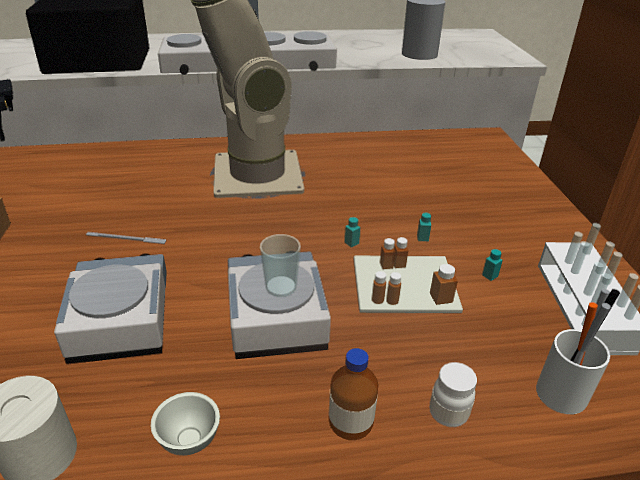

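View pics/top0.png

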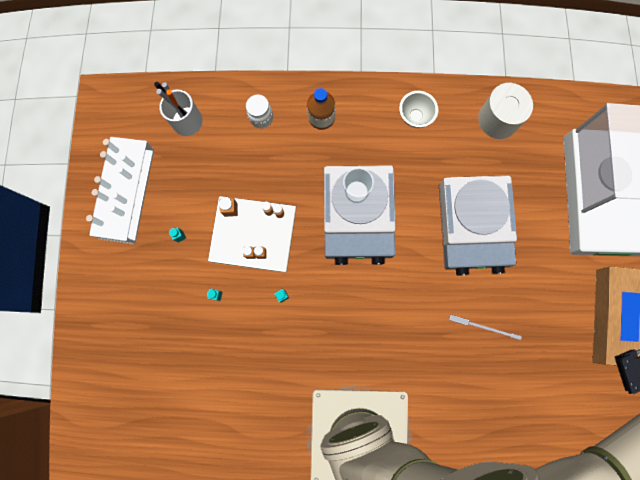

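```bash
python3 - <<'E'
import cv2
a=cv2.imread('pics/scene0.png')[190:320,300:470];cv2.imwrite('pics/c1.png',cv2.resize(a,None,fx=4.5,fy=4.5,interpolation=cv2.INTER_CUBIC))
a=cv2.imread('pics/top0.png')[160:290,190:340];cv2.imwrite('pics/c2.png',cv2.resize(a,None,fx=4.5,fy=4.5,interpolation=cv2.INTER_CUBIC))
E
```

```text
(no output)
```

View pics/c1.png

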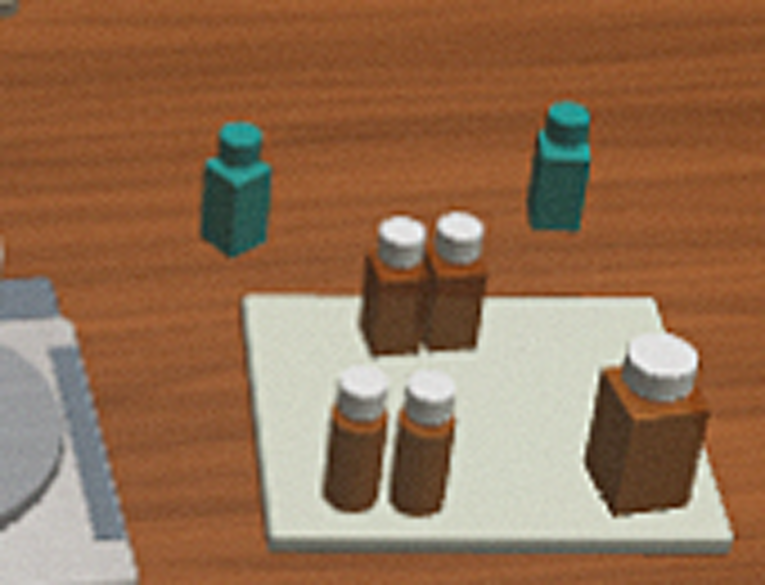

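View pics/c2.png

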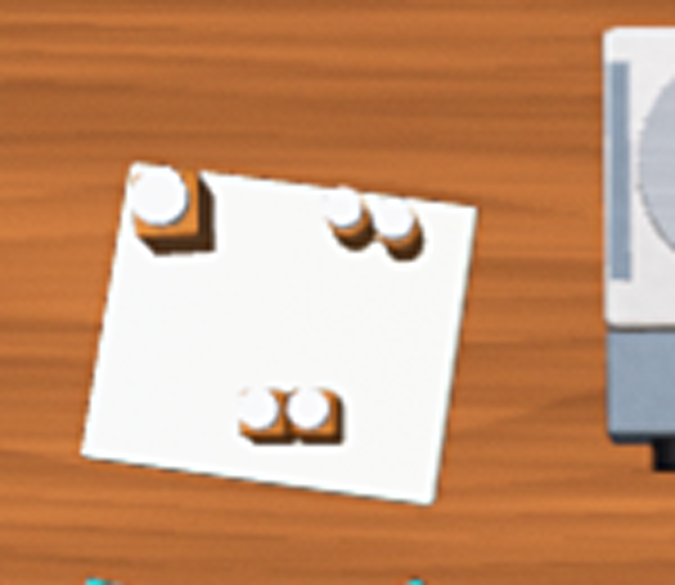

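The wanted pair is the square amber bottles on the robot-side half of the tile: scene (389,253) and (402,252), top (248,251) and (259,251). The others do not fit:
- The round vials are at scene (380,288) and (394,288).
- The large square bottle is at scene (443,285).
- The turquoise look-alikes are at scene (352,232), (425,227) and (493,264).

The free hotplate is the one at scene (110,300), top (480,215). The other one carries the beaker.

```bash
python3 - <<'E'
import cv2
a=cv2.imread('pics/scene0.png')[230:275,370:420];cv2.imwrite('pics/c3.png',cv2.resize(a,None,fx=12,fy=12,interpolation=cv2.INTER_CUBIC))
a=cv2.imread('pics/top0.png')[235:270,230:280];cv2.imwrite('pics/c4.png',cv2.resize(a,None,fx=14,fy=14,interpolation=cv2.INTER_CUBIC))
E
```

```text
(no output)
```

View pics/c3.png

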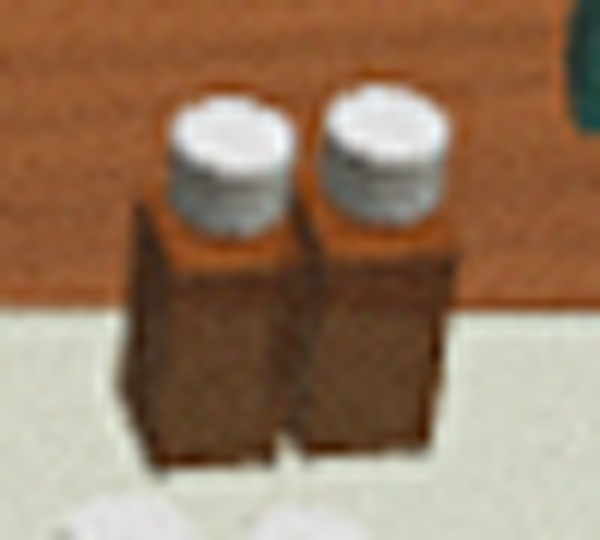

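View pics/c4.png

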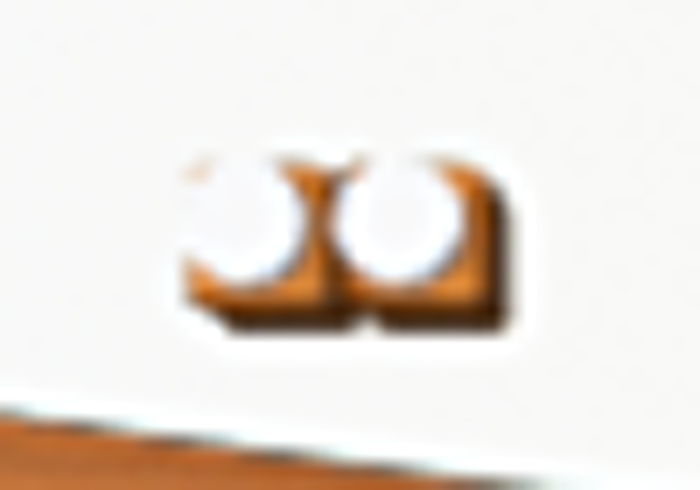

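```bash
cat > m.py <<'E'
from h import *
cs=r.camera('scene');ct=r.camera('top')
S=lambda u,v:((u+.5)/12-.5+370,(v+.5)/12-.5+230)
T=lambda u,v:((u+.5)/14-.5+230,(v+.5)/14-.5+235)
for n,a,b in(('capR(-y)',(232,133),(397,217)),('capL(+y)',(387,122),(242,217))):
    p,e=tri(cs,S(*a),ct,T(*b));print(n,p.round(4),round(e,4), 'z76:',onz(cs,*S(*a),.076).round(4),onz(ct,*T(*b),.076).round(4))
print('base far corners z=12', [onz(cs,*S(*q),.012)[:2].round(4) for q in((155,468),(270,462),(305,457),(428,450))])
print('bodytop far scene z58', [onz(cs,*S(*q),.058)[:2].round(4) for q in((172,270),(296,262),(326,262),(455,250))])
print('bodytop near edge top cam z58', [onz(ct,*T(*q),.058)[:2].round(4) for q in((190,300),(328,302),(345,302),(488,302))])
print('base near edge top cam z12', [onz(ct,*T(*q),.012)[:2].round(4) for q in((235,330),(350,328),(385,328),(505,325))])
# tile corners (top c2 4.5x @190,160)
Q=lambda u,v:((u+.5)/4.5-.5+190,(v+.5)/4.5-.5+160)
print('tile',[onz(ct,*Q(*q),.012)[:2].round(4) for q in((132,165),(477,207),(433,503),(81,456))])
E
python3 m.py
python3 - <<'E'
import cv2
a=cv2.imread('pics/scene0.png')[235:370,45:185];cv2.imwrite('pics/c5.png',cv2.resize(a,None,fx=4,fy=4,interpolation=cv2.INTER_CUBIC))
a=cv2.imread('pics/top0.png')[165:285,430:530];cv2.imwrite('pics/c6.png',cv2.resize(a,None,fx=5,fy=5,interpolation=cv2.INTER_CUBIC))
E
```

```text
capR(-y) [0.4453 0.2528 0.0729] 0.0022 z76: [0.4495 0.2503 0.076 ] [0.4451 0.2534 0.076 ]
capL(+y) [0.4448 0.2797 0.0729] 0.0017 z76: [0.449  0.2774 0.076 ] [0.4446 0.28   0.076 ]
base far corners z=12 [array([0.4592, 0.2408]), array([0.4596, 0.2611]), array([0.4589, 0.2676]), array([0.4592, 0.2895])]
bodytop far scene z58 [array([0.463 , 0.2385]), array([0.4629, 0.26  ]), array([0.4634, 0.2651]), array([0.4623, 0.2879])]
bodytop near edge top cam z58 [array([0.4323, 0.2915]), array([0.4325, 0.2674]), array([0.4326, 0.2645]), array([0.4331, 0.2397])]
base near edge top cam z12 [array([0.4327, 0.2911]), array([0.4335, 0.2704]), array([0.4337, 0.2641]), array([0.4347, 0.2426])]
tile [array([0.5904, 0.3693]), array([0.569 , 0.1716]), array([0.4016, 0.1908]), array([0.4233, 0.3894])]
```

View pics/c5.png

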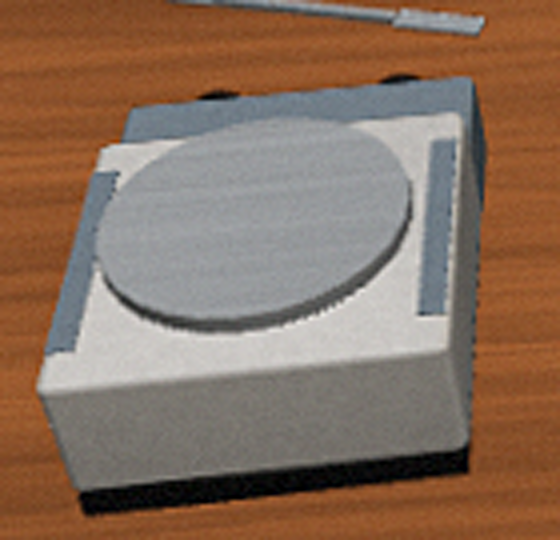

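View pics/c6.png

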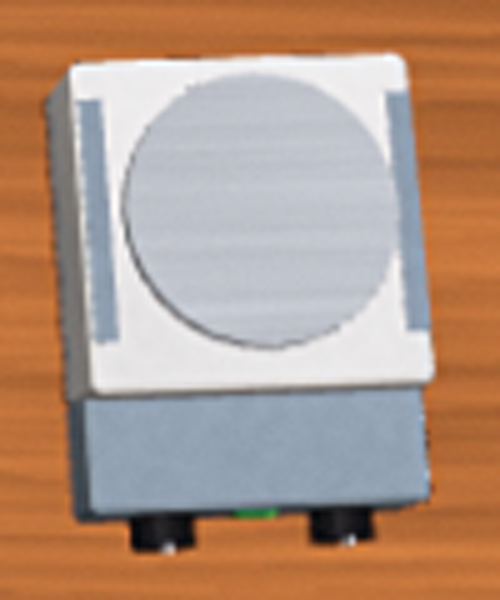

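```bash
cat > m2.py <<'E'
from h import *
from scipy.optimize import least_squares
cs=r.camera('scene');ct=r.camera('top')
S=lambda u,v:np.array([(u+.5)/4-.5+45,(v+.5)/4-.5+235])
T=lambda u,v:np.array([(u+.5)/5-.5+430,(v+.5)/5-.5+165])
sp=[S(*q) for q in((97,235),(285,117),(411,190),(150,160),(385,140),(220,320),(125,285),(350,285))]
tp=[T(*q) for q in((123,205),(258,72),(398,215),(268,347),(160,108),(355,110),(165,300),(365,305))]
def res(p,use):
    o=[]
    for c,pts in((cs,sp),(ct,tp)):
        if (c is cs and 's' in use) or (c is ct and 't' in use):
            for q in pts:
                w=onz(c,*q,p[2] if len(p)>2 else .095); o.append(np.hypot(w[0]-p[0],w[1]-p[1])-.0675)
    return o
for use,p0 in(('s',[.5,-.25]),('t',[.5,-.25]),('st',[.5,-.25,.095])):
    f=least_squares(res,p0,args=(use,));print(use,f.x.round(4),np.abs(f.fun).max().round(4))
print('housing top corners',[onz(ct,*T(*q),.085)[:2].round(3) for q in((68,65),(405,55),(435,380),(95,392))])
b=[(d['rect']) for d in r.search_frame(cs,'beaker_mid')][:1];print(b)
E
python3 m2.py
```

```text
s [ 0.5641 -0.2786] 0.0033
t [ 0.5594 -0.2788] 0.001
st [ 0.5602 -0.2798  0.0918] 0.0028
housing top corners [array([ 0.63 , -0.188]), array([ 0.64 , -0.356]), array([ 0.479, -0.365]), array([ 0.47 , -0.199])]
[[261.6, 234.4, 300.3, 295.8]]
```

```bash
python3 -m jog '[[0,0,-4,0,0,0.173,1],[0,0,-4,0,0,0.173,1]]' 20; python3 - <<'E'
from h import *
ct=r.camera('top')
for n,q in(('tq1',(281,295)),('tq2',(213,294)),('tq3',(176,233)),('big',(227,204)),('v1',(266,207)),('v2',(278,209)),('beakerrim',(359,184))):
    print(n,onz(ct,*q,.185 if 'bea' in n else .064 if 't' in n else .08).round(3))
E
```

```text
time: 0.9
ee_pos: [0.2117, -0.5878, 0.3144]
eef_rot: [1.0, -0.003, -0.0, -0.0]
ft_force: [-0.3, -0.3, 0.5]
width: 0.087
tq1 [0.34  0.196 0.064]
tq2 [0.338 0.36  0.064]
tq3 [0.485 0.46  0.064]
big [0.555 0.333 0.08 ]
v1 [0.549 0.238 0.08 ]
v2 [0.545 0.208 0.08 ]
beakerrim [0.582 0.02  0.185]
```

```bash
python3 -m jog '[[3.4,-5,0,0,0,0,1],[3.4,-5,0,0,0,0,1],[3.4,-5,0,0,0,0,1],[3.4,-5,0,0,0,0,1],[3.4,-5,0,0,0,0,1],[3.4,-5,0,0,0,0,1],[3.2,-5,0,0,0,0,1],[0,-5,0,0,0,0,1],[0,-5,0,0,0,0,1],[0,-5,0,0,0,0,1],[0,-5,0,0,0,0,1],[0,-5,0,0,0,0,1],[0,-5,0,0,0,0,1],[0,-5,0,0,0,0,1],[0,-5,0,0,0,0,1],[0,-5,0,0,0,0,1],[0,-5,0,0,0,0,1],[0,0,0,0,0,0,1]]'
```

```text
time: 3.2
ee_pos: [0.4465, 0.2659, 0.3134]
eef_rot: [1.0, 0.003, -0.0, -0.001]
ft_force: [-0.3, -0.8, -0.6]
width: 0.087
```

```bash
python3 -m jog '[[0,0,5,0,0,0,1],[0,0,5,0,0,0,1],[0,0,5,0,0,0,1],[0,0,4.3,0,0,0,1],[0,0,0,0,0,0,1]]'; python3 - <<'E'
from h import *
c=shot('scene','s1.png')
cv2.imwrite('pics/s1c.png',cv2.resize(cv2.imread('pics/s1.png')[170:300,320:470],None,fx=5,fy=4.5,interpolation=cv2.INTER_CUBIC))
E
```

```text
time: 3.82
ee_pos: [0.4466, 0.26, 0.1182]
eef_rot: [1.0, -0.0, -0.002, 0.001]
ft_force: [0.4, 0.2, 1.2]
width: 0.0866
```

View pics/s1c.png

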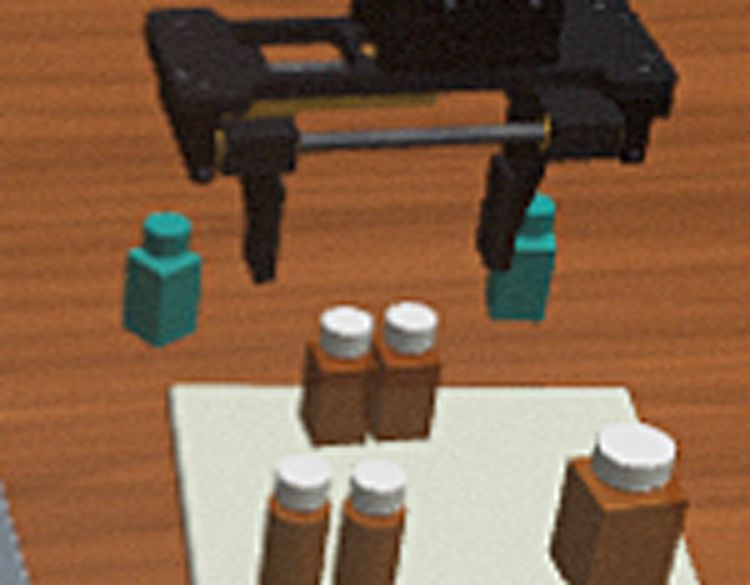

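```bash
python3 -m jog '[[0,0,0,0,0,0,1],[0,-0.5,0,0,0,0,1],[0,0,0,0,0,0,1],[0,0,0,0,0,0,1]]'; python3 - <<'E'
from h import *
s=r.read_state();print(s['ee_pos'].round(4),s['eef_rot'].round(4))
c=shot('scene','s2.png');t=shot('top','t2.png')
p=s['ee_pos']
for dy in(-.0435,.0435): print('pred tip pad inner',proj(c,p+[0,dy,-.011]).round(1),proj(t,p+[0,dy,-.011]).round(1))
cv2.imwrite('pics/s2c.png',cv2.resize(cv2.imread('pics/s2.png')[190:270,350:450],None,fx=7,fy=7,interpolation=cv2.INTER_CUBIC))
cv2.imwrite('pics/t2c.png',cv2.resize(cv2.imread('pics/t2.png')[210:290,200:310],None,fx=7,fy=7,interpolation=cv2.INTER_CUBIC))
E
```

```text
time: 4.38
ee_pos: [0.4482, 0.2671, 0.1209]
eef_rot: [1.0, 0.0, 0.0, -0.0]
ft_force: [-0.5, 0.8, -0.4]
width: 0.0873
[0.4482 0.2671 0.1209] [ 1.e+00  0.e+00  3.e-04 -0.e+00]
pred tip pad inner [377.3 227.2] [268.7 247. ]
pred tip pad inner [419.6 224.8] [231.6 246.2]
```

View pics/s2c.png

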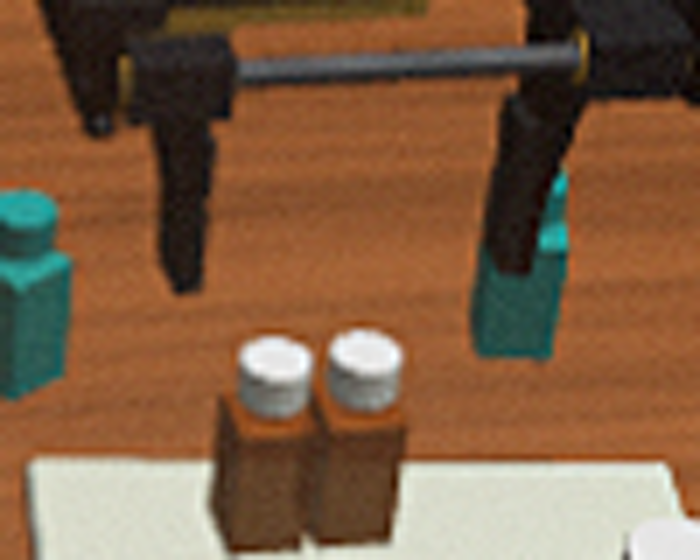

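View pics/t2c.png

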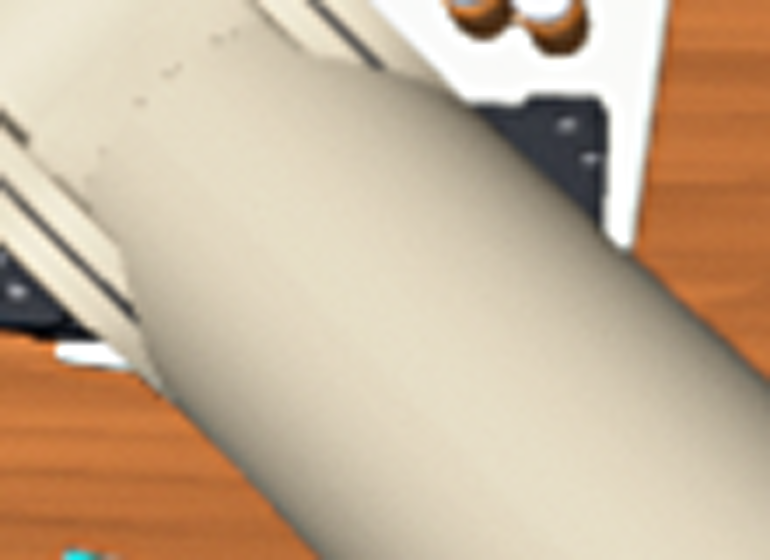

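```bash
python3 -m jog '[[-0.1,0.15,2.5,0,0,0,1],[0,0,2.5,0,0,0,1],[0,0,2,0,0,0,1],[0,0,1,0,0,0,1],[0,0,0,0,0,0,1],[0,0,0,0,0,0,1]]'; python3 - <<'E'
from h import *
s=r.read_state();print(s['ee_pos'].round(4),s['eef_rot'].round(4))
c=shot('scene','s3.png')
cv2.imwrite('pics/s3c.png',cv2.resize(cv2.imread('pics/s3.png')[200:280,350:450],None,fx=7,fy=7,interpolation=cv2.INTER_CUBIC))
E
```

```text
time: 5.22
ee_pos: [0.4475, 0.2658, 0.0412]
eef_rot: [1.0, -0.0, 0.0, -0.0]
ft_force: [0.7, 0.4, 0.3]
width: 0.0874
[0.4475 0.2658 0.0412] [ 1.e+00 -1.e-04  5.e-04 -2.e-04]
```

View pics/s3c.png

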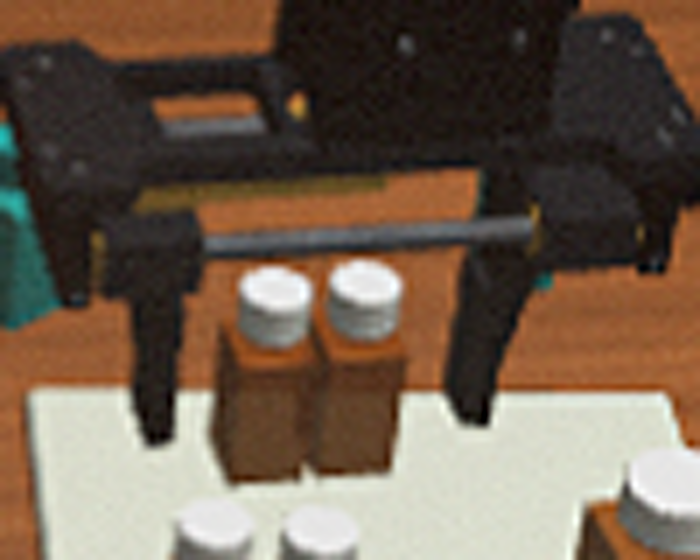

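```bash
python3 -m jog '[[0,0,0.8,0,0,0,1],[0,0,0,0,0,0,0.6],[0,0,0,0,0,0,0.4],[0,0,0,0,0,0,0.3],[0,0,0,0,0,0,0.2],[0,0,0,0,0,0,0.1],[0,0,0,0,0,0,-1],[0,0,0,0,0,0,-1],[0,0,0,0,0,0,-1]]' 20; python3 - <<'E'
from h import *
s=r.read_state();print(s['ee_pos'].round(4),s['width'])
c=shot('scene','s4.png')
cv2.imwrite('pics/s4c.png',cv2.resize(cv2.imread('pics/s4.png')[200:280,350:450],None,fx=7,fy=7,interpolation=cv2.INTER_CUBIC))
E
```

```text
time: 6.4
ee_pos: [0.4471, 0.2655, 0.0326]
eef_rot: [1.0, -0.0, 0.0, 0.0]
ft_force: [-0.0, -0.1, 1.1]
width: 0.0497
[0.4471 0.2655 0.0326] 0.049711327339984374
```

View pics/s4c.png

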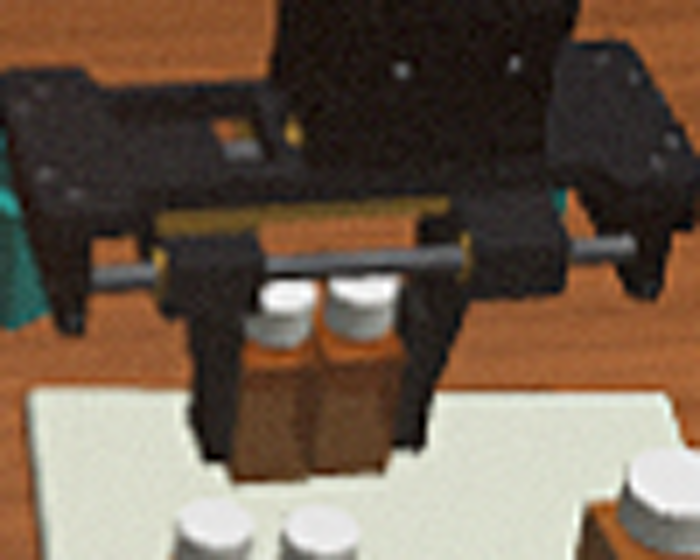

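Both bottles are between the pads, opening 49.7 mm, which fits 2 × 25 mm. Next I lift a little and check.

```bash
python3 -m jog '[[0,0,-1,0,0,0,-1],[0,0,-2,0,0,0,-1],[0,0,-2,0,0,0,-1],[0,0,0,0,0,0,-1],[0,0,0,0,0,0,-1]]' 25; python3 - <<'E'
from h import *
s=r.read_state();print(s['ee_pos'].round(4),s['width'],s['ft_force'])
c=shot('scene','s5.png')
cv2.imwrite('pics/s5c.png',cv2.resize(cv2.imread('pics/s5.png')[180:280,350:450],None,fx=6,fy=6,interpolation=cv2.INTER_CUBIC))
E
```

```text
time: 7.08
ee_pos: [0.4471, 0.2652, 0.0826]
eef_rot: [1.0, -0.0, 0.0, 0.0]
ft_force: [0.2, -0.1, -0.9]
width: 0.0495
[0.4471 0.2652 0.0826] 0.04951524044771171 [ 0.16084875 -0.14153678 -0.88465468]
```

View pics/s5c.png

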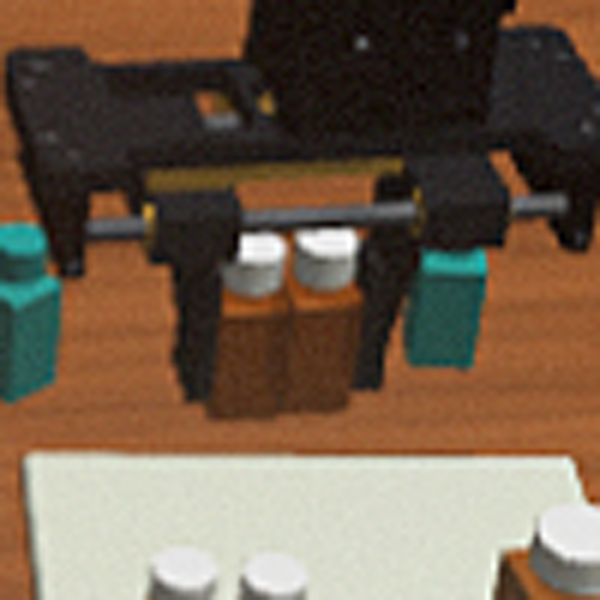

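Both bottles are off the tile. I'll go up, then across above the beaker.

```bash
python3 -m jog '[[0,0,-3,0,0,0,-1],[0,0,-4,0,0,0,-1],[0,0,-4,0,0,0,-1],[0,0,-4,0,0,0,-1],[0,0,-4,0,0,0,-1],[0,0,-2.5,0,0,0,-1],[0,0,0,0,0,0,-1]]'; python3 -m jog '[[0.6,2,0,0,0,0,-1],[0.6,3,0,0,0,0,-1],[0.8,3.5,0,0,0,0,-1],[0.8,3.5,0,0,0,0,-1],[0.8,3.5,0,0,0,0,-1],[0.8,3.5,0,0,0,0,-1],[0.8,3.5,0,0,0,0,-1],[0.8,3.5,0,0,0,0,-1],[0.8,3.5,0,0,0,0,-1],[0.8,3.5,0,0,0,0,-1],[0.8,3.5,0,0,0,0,-1],[0.8,3.5,0,0,0,0,-1],[0.8,3.5,0,0,0,0,-1],[0.8,3.5,0,0,0,0,-1],[0.6,3,0,0,0,0,-1],[0,2.5,0,0,0,0,-1],[0,1.5,0,0,0,0,-1],[0,0,0,0,0,0,-1],[0,0,0,0,0,0,-1]]'
```

```text
time: 8.0
ee_pos: [0.4475, 0.2658, 0.2985]
eef_rot: [1.0, -0.0, 0.001, -0.0]
ft_force: [-0.2, -0.0, -2.0]
width: 0.0501
time: 10.38
ee_pos: [0.5612, -0.2732, 0.2977]
eef_rot: [1.0, 0.001, 0.0, -0.0]
ft_force: [-0.1, 0.3, -0.6]
width: 0.0499
```

```bash
python3 -m jog '[[0,0.5,3,0,0,0,-1],[0,0,4,0,0,0,-1],[0,0,4,0,0,0,-1],[0,0,3,0,0,0,-1],[0,0,2,0,0,0,-1],[0,0,0.6,0,0,0,-1],[0,0,0,0,0,0,-1],[0,0,0,0,0,0,-1]]'; python3 - <<'E'
from h import *
s=r.read_state();print(s['ee_pos'].round(4),s['width'],s['ft_force'])
c=shot('scene','s6.png')
cv2.imwrite('pics/s6c.png',cv2.resize(cv2.imread('pics/s6.png')[190:370,40:190],None,fx=4,fy=3.3*1.0,interpolation=cv2.INTER_CUBIC))
E
```

```text
time: 11.38
ee_pos: [0.5616, -0.2798, 0.1329]
eef_rot: [1.0, -0.0, 0.001, 0.0]
ft_force: [0.1, -0.3, 0.1]
width: 0.0499
[ 0.5616 -0.2798  0.1329] 0.04990634135900055 [ 0.08724574 -0.28728936  0.07129871]
```

View pics/s6c.png

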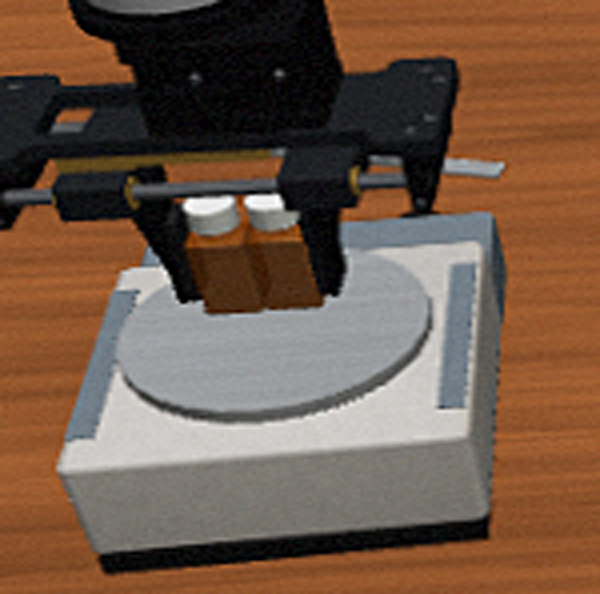

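```bash
python3 -m jog '[[0,0,0.8,0,0,0,-1],[0,0,0.5,0,0,0,-1],[0,0,0,0,0,0,-1],[0,0,0,0,0,0,-1]]'; python3 -m jog '[[0,0,0.15,0,0,0,-1],[0,0,0,0,0,0,-1]]';  python3 -m jog '[[0,0,0.15,0,0,0,-1],[0,0,0,0,0,0,-1]]'
```

```text
time: 11.92
ee_pos: [0.561, -0.2796, 0.1186]
eef_rot: [1.0, -0.0, 0.0, -0.0]
ft_force: [1.4, -0.6, -0.1]
width: 0.0495
time: 12.18
ee_pos: [0.5609, -0.2796, 0.117]
eef_rot: [1.0, -0.0, -0.0, 0.0]
ft_force: [0.7, 0.9, -1.3]
width: 0.05
time: 12.42
ee_pos: [0.561, -0.2796, 0.1157]
eef_rot: [1.0, -0.0, 0.0, 0.0]
ft_force: [0.8, -0.5, 0.6]
width: 0.0497
```

```bash
python3 -m jog '[[0,0,0.1,0,0,0,-1],[0,0,0,0,0,0,-1]]'; python3 - <<'E'
from h import *
c=shot('scene','s7.png')
cv2.imwrite('pics/s7c.png',cv2.resize(cv2.imread('pics/s7.png')[230:320,60:170],None,fx=7,fy=6.5,interpolation=cv2.INTER_CUBIC))
print(r.read_state()['ft_force'],proj(c,[.561,-.2796,.095]))
E
```

```text
time: 12.68
ee_pos: [0.5611, -0.2796, 0.1156]
eef_rot: [1.0, -0.0, 0.0, 0.0]
ft_force: [-3.6, 1.9, 7.4]
width: 0.0495
[-3.67168528  1.71475467  7.65917349] [108.91397886 286.52252353]
```

View pics/s7c.png

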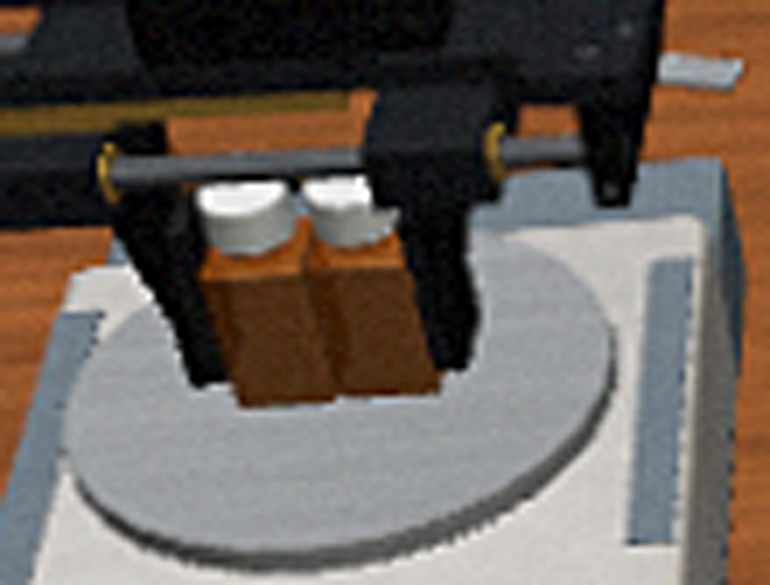

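Contact shows as 7 N at the height expected. I'll ease off slightly and open gently.

```bash
python3 -m jog '[[0,0,-0.05,0,0,0,-1],[0,0,0,0,0,0,0.15],[0,0,0,0,0,0,0.2],[0,0,0,0,0,0,0.25],[0,0,0,0,0,0,0.3],[0,0,0,0,0,0,0.4],[0,0,0,0,0,0,0.6],[0,0,0,0,0,0,0.8],[0,0,0,0,0,0,0.8]]'; python3 - <<'E'
from h import *
c=shot('scene','s8.png')
cv2.imwrite('pics/s8c.png',cv2.resize(cv2.imread('pics/s8.png')[230:320,60:170],None,fx=7,fy=6.5,interpolation=cv2.INTER_CUBIC))
E
```

```text
time: 13.85
ee_pos: [0.5609, -0.2796, 0.1151]
eef_rot: [1.0, -0.0, 0.0, 0.0]
ft_force: [0.8, 0.1, 0.0]
width: 0.0767
```

View pics/s8c.png

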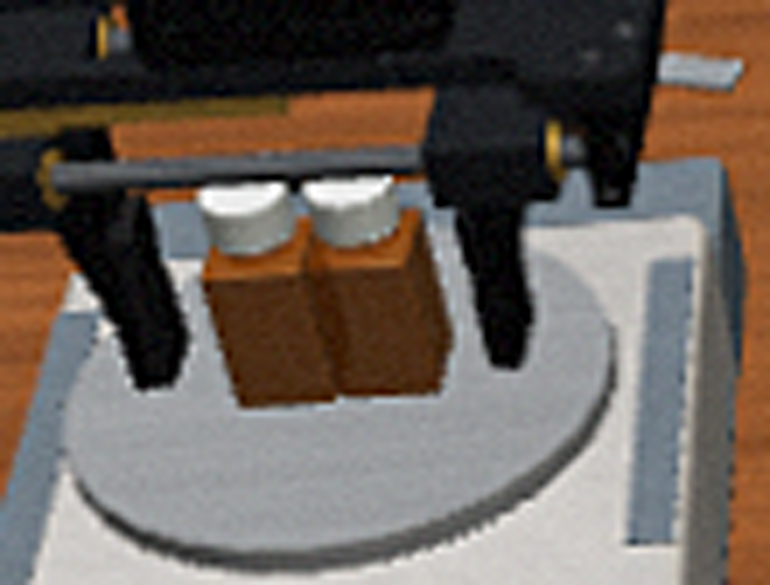

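```bash
python3 -m jog '[[0,0,-1,0,0,0,0.8],[0,0,-3,0,0,0,0.8],[0,0,-4,0,0,0,1],[0,0,-4,0,0,0,1],[0,0,-4,0,0,0,1],[0,0,-4,0,0,0,1],[-5,3,0,0,0,0,1],[-5,4,0,0,0,0,1],[-5,4,0,0,0,0,1],[-5,4,0,0,0,0,1],[-4,4,0,0,0,0,1],[0,5,0,0,0,0,1],[0,5,0,0,0,0,1],[0,0,0,0,0,0,1],[0,0,0,0,0,0,1]]'; python3 - <<'E'
from h import *
c=shot('scene','s9.png');t=shot('top','t9.png')
cv2.imwrite('pics/t9c.png',cv2.resize(cv2.imread('pics/t9.png')[165:285,430:530],None,fx=5,fy=5,interpolation=cv2.INTER_CUBIC))
E
```

```text
time: 15.78
ee_pos: [0.3249, -0.5662, 0.3155]
eef_rot: [1.0, 0.0, 0.0, -0.0]
ft_force: [0.4, 0.1, 0.5]
width: 0.0871
```

View pics/s9.png

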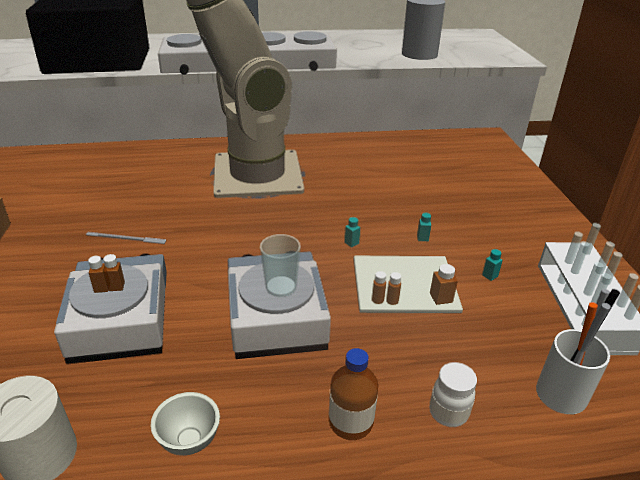

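View pics/t9c.png

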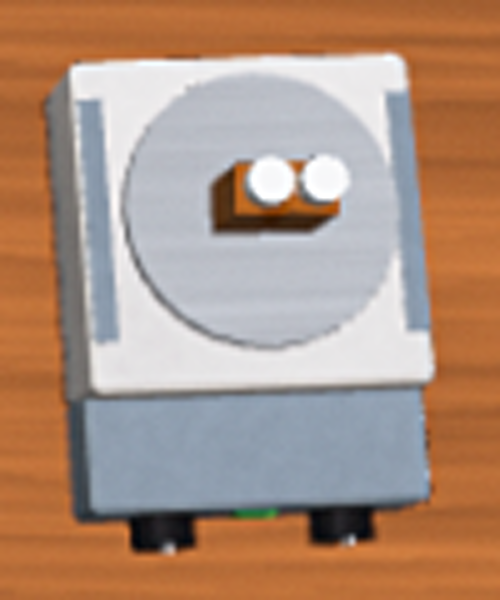

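```bash
python3 - <<'E'
from h import *
t=r.camera('top');c=r.camera('scene')
T=lambda u,v:((u+.5)/5-.5+430,(v+.5)/5-.5+165)
print([onz(t,*T(*q),.159).round(4) for q in((271,180),(325,178))])
print([onz(t,*T(*q),.095).round(4) for q in((213,230),(310,230))])
for a,b in(((96.5,260),(271,180)),((110,259),(325,178))): pass
print(tri(c,(96.3,260.3),t,T(325,178)),tri(c,(110,258.8),t,T(271,180)))
E
```

```text
[array([ 0.5573, -0.2649,  0.159 ]), array([ 0.559 , -0.2901,  0.159 ])]
[array([ 0.5476, -0.2546,  0.095 ]), array([ 0.5488, -0.3018,  0.095 ])]
(array([ 0.56007039, -0.29044413,  0.1535627 ]), np.float64(0.002528552010612444)) (array([ 0.5586376 , -0.26651633,  0.15360733]), np.float64(6.885349563888215e-05))
```

```bash
python3 -c "
from bench import r
print(r.close_job(), r.read_state()['time'])"
```

```text
the job is handed in; nothing more can be done
the job is handed in; nothing more can be done
```

I picked up both square amber bottles in one grasp and set them upright, side by side, in the middle of the free hotplate. The job was handed in at about 16 s of robot time, with the gripper well clear of everything.

**Placing:** I lowered the pair until the wrist showed about 7 N of contact, at the height the text predicts. I eased off slightly and then opened the jaws.

**Last checks:**
- **Bottles:** the final pictures show both bottles upright and touching side by side. The pair's centre is at about (0.559, −0.278), within about 2 mm of the disc centre I measured in the same top camera.
- **Everything else:** in the final scene picture, the beaker, vials, large bottle and turquoise look-alikes are where they were.

**Disagreements:**
- **Between cameras:** the two cameras differed by 2–5 mm on horizontal positions (up to 4.7 mm in x for the plate).
- **Heights:** two-view heights came out 3 mm below the text's values for the bottle caps on the tile and for the plate, and about 5 mm below for the caps after placing. The contact height agreed with the text.

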